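# Drive a broken axle stub out of a clay roller

## Robot

A 7-joint arm with a two-finger parallel gripper is mounted at the origin on the work surface. World frame = base frame: x ahead of the robot, y to its left, z up, the work surface at z = 0. Lengths are in m, angles in rad, forces in N, time in s.
With the tool pointing down it reaches from about 0.4 to 0.85 m from the base axis. Payload 10.4 kg.
Tool frame: the origin (TCP) lies at the centre of the arm's flange, where the gripper is bolted on; the fingertips stand 182 mm ahead of it and the grasp point (between the pads) lies 164 mm ahead of it; z points along the fingers, y is the line along which they close (so a half turn about z gives the same grasp; the last joint's range is limited). The gripper opens to 87 mm and grips with 3 to 60 N. Pads are 19 mm wide; open, the fingers measure 117 mm over their backs; the gripper's body (75 mm by 190 mm) begins 51 mm behind the grasp point.
Start: joints at [-1.132, 0.332, -0.065, 1.46, 0.022, 1.35, -0.088], TCP at [0.278, 0.56, 0.405] pointing down, gripper open.
Joint ranges: [-2.6, 2.6], [-0.5, 2.12], [-1.47, 1.34], [0.16, 2.42], [-1.27, 4.41], [0.06, 2.06], [-2.6, 2.6]. Speed limits (rad/s): [2.22, 2.22, 2.79, 2.79, 3.14, 3.14, 3.14].

## Interface

Orientations are given as a unit quaternion [x, y, z, w].
In Python, from plant import sense, snapshot, camera_info, job gives the robot as it stands.
- The arm moves only by the tool arm_command, never from a script. Its arguments are lists of equal length, an entry for each row: "travel": the shift along the tool's x, y, z in units of 0.15 m (1.0 is 0.15 m), a list of three; "spin": the turn about the tool's z in units of 90 degrees (1.0 is 90 degrees); "hand": the closure in counts, from 0 (fully open) to 255 (shut). In form: {"travel": [[tx, ty, tz], ...], "spin": [spin, ...], "hand": [hand, ...]}. A call has exactly 10 rows; each row shifts and turns the commanded pose from where the row before left it, along the tool's axes as they then stand; what a row does not reach is not made up. A row lasts 1/8 s, in which the tool goes at most 62.5 mm and 10.7 degrees, less where a joint would pass 70% of its speed; a pose out of reach is approached as far as the arm can. A call with a number of a shift or a turn outside -1 to 1 is refused whole. A call with a gripper value outside its range is refused whole. The fingers move at their own pace and stop on an object; "squeeze" is the grip in N (left out, the last holds). Time passes only in rows, so rows that do not move let the fingers close, or fill a call up. It gives the time, the measured TCP pose, the force, the opening and the grip force at its end, in the units of the state.
- sense(): the state, without advancing time (a new reading comes with each control period).
- snapshot(name): name is "side" or "top"; returns the picture (400x640x3 uint8, blue, green, red); there is no depth.
- camera_info(name): a dict with "fov_y" (degrees; the focal length in pixels is half the picture's height over the tangent of half this angle, whatever the lens; pixels are square), "cx", "cy" (the principal point, pixels), "rvec" (rotation vector, rad) and "tvec" (3), from world to camera coordinates, as OpenCV has them. Camera axes: x right, y down, z forward; pixel columns grow to the right and rows downward; lengths in m; the calibration is good to about 2 mm. A picture is of the moment at which its call begins. camera_info takes no time and is no camera call.
- job.finish_job(): hands the job in; it is judged then, once.
The state is a dict: "clock": time; "joint_pos": joint angles; "joint_velocities": joint speeds; "tau": joint torques, N m; "tcp_pos": TCP position; "orientation": TCP orientation; "ft_force": force on the tool from outside, world axes, zero at the start; "ft_torque": the same for the moment, N m; "opening": finger opening in m; "gripper_force": force on a finger pad.
Only numpy, scipy, OpenCV 4.12 (cv2) and the standard library are available. Lean on these libraries where they do the work, as an engineer would, in place of code of your own. Each camera call takes 0.05 s, during which the arm holds its last target. There are 200 camera calls.

## Task

Take the thick drift from the tool rack, push it down the bore of the wooden clay roller and drive the jammed axle stub down out of the roller until you feel it bed firmly on the sprung stop underneath, leaning about 15 N and never 25 N on the stub or on the roller. Then put the drift back in its hole in the rack, hanging by its collar, and leave everything else where it stands.

Things in the scene. Friction and masses are not known exactly. Their poses are not given: they have to be found in the camera images.
- drift: Steel drift punch hanging upright in the rack, the thicker of the two tools there. Origin at the centre of the rod's lower tip, z up along the rod. Rod 16 mm diameter and 100 mm long (z 0 to 100 mm), then a steel collar 40 mm diameter, 8 mm thick (z 100 to 108), then a round wooden handle 26 mm diameter, 45 mm tall (z 108 to 153). 250 g. In the rack its collar lies on the rack's top
- drift_handle (a point): middle of the drift's wooden handle, on its axis, 130.5 mm above the rod's tip and 22.5 mm above the collar's top: a good place to grip
- tamper: A second tool in the rack's other hole, slimmer all over: thin rod 8 mm in diameter and 80 mm long, collar 32 mm diameter and 8 mm thick, handle 20 mm diameter and 45 mm tall, origin at the rod's lower tip. Not needed: leave it
- rack: Plywood tool rack, fixed. Origin at the centre of its underside, z up. Top plate 70 mm (x) by 170 mm (y), top surface 115 mm above the table, 12 mm thick, open below; two through holes of 20 mm diameter on its y axis, 80 mm apart. A base board lies under it, its top 8 mm above the table
- rack_hole_a (a point): centre of the mouth of the rack's hole at +40 mm y, on the rack's top surface; the drift starts in either hole
- rack_hole_b (a point): centre of the mouth of the rack's hole at -40 mm y, on the rack's top surface
- roller: Wooden clay roller drum standing on end, clamped on the bridge of a knock-out stand, fixed. Drum 64 mm diameter, 70 mm tall; origin at the centre of its lower end, 75 mm above the table; z up along the bore. Through bore 20 mm diameter, opened to 24 mm in its top 4 mm. Below the bridge (from 6 to 22 mm under the drum) two spring jaws squeeze the stub from the stand's y sides: driving it takes about 4 to 8 N all the way, and they hold it wherever it is left
- bore_mouth (a point): centre of the bore's upper mouth, on the drum's top face, 145 mm above the table
- bore_exit (a point): centre of the bore's lower end, on the drum's bottom face, 75 mm above the table
- stub: Broken steel axle stub, plain round pin 18 mm diameter, 40 mm long, upright and jammed in the bore's lower end, 80 g. Origin at the centre of its lower end, z up. At first its lower end sticks out 21 to 27 mm under the drum (visible under the bridge) and its top is 13 to 19 mm up inside the bore
- stub_top (a point): centre of the stub's upper end, which the drift pushes on
- stand: Steel base plate of the knock-out stand, 130 x 120 mm, 10 mm thick, fixed, with an upright round stop in its middle straight under the bore. Origin at the centre of the underside. The stop has a rubber face on a stiff spring (it yields 1 mm for every 8 N, at most 7 mm). Its height was screwed up or down beforehand and is not reported: its face is 18 to 30 mm above the table, so the stub beds on it with its top 5 to 17 mm below the drum: feel for the extra resistance
- jar_a: Grey glaze jar with a white lid, 60 mm diameter, 85 mm tall, standing loose between the stand and the rack; origin at the centre of its underside. Bystander
- jar_b: Larger grey glaze jar with a white lid, 72 mm diameter, 100 mm tall, loose; origin at the centre of its underside. Bystander
There are look-alikes about, which are no part of the job. What is shaped like the drift but blue or yellow is not meant. Several things look just like the stand: the one meant starts farthest to the robot's left.

How it is judged:
On the way, in this order (a step that is already met when the one before it is completed fails the run):
1. the drift's tip is down in the roller's bore (horizontal distance between drift and bore_mouth below 0.005 m and z of drift in the frame of bore_mouth below -0.01 m), for 0.1 s.
2. the drift presses the stub firmly home on the stop (over 4 N on the stop), with the stub's top at least 3 mm below the drum (contact force between drift and stub above 4 N and contact force between stub and stand above 4 N and z of stub_top in the frame of bore_exit below -0.003 m), for 0.2 s.
At the end, for the whole second after the job is handed in: The stub stands upright under the roller (within 0.15 rad of vertical and 6 mm of the bore's axis), its top at least 3 mm below the drum, at rest; the drift hangs at rest in a rack hole (axis within 6 mm of the hole's centre, upright within 0.06 rad, its collar within 3 mm of the rack's top) (z of stub_top in the frame of bore_exit below -0.003 m and horizontal distance between stub and bore_exit below 0.006 m and angle between stub's own z axis and vertical below 0.15 rad and linear speed of each of stub, drift below 0.01 m/s and (horizontal distance between drift and rack_hole_a below 0.006 m or horizontal distance between drift and rack_hole_b below 0.006 m) and z of drift in the frame of rack between 0.011 and 0.018 m and angle between drift's own z axis and vertical below 0.06 rad); the robot touches nothing.
It fails at once if the drift pushes the stub with more than 25 N (contact force between drift and stub above 25 N).
It fails at once if the drift bears on the roller with more than 25 N (contact force between drift and roller above 25 N).
It fails at once if the other tool is moved more than 15 mm (distance of tamper from where it was at the start of the episode above 0.015 m).
It fails at once if a glaze jar is moved more than 20 mm (distance of any of jar_a, jar_b from where it was at the start of the episode above 0.02 m).
It also fails if it takes over 72 s, if anything falls off the work surface, if the arm or the gripper's body presses on something with over 40 N, if the wrist force passes 120 N, or if a joint passes its speed limit or range.

## Working session

There is one attempt and no reset: what is moved stays moved. The work goes in short steps, Python scripts to look and compute and a tool call to move; the robot and the scene stay as the last step left them, time stands still between calls to the robot, and variables do not carry over. Pictures are saved under pics/ and viewed, at most 10 in all, crops included, and the job is handed in when it is done.

Besides the shell and the picture viewer there is one more tool, called after "Call:" as name(argument=value, ...), one argument or row to a line, values as JSON. arm_command: Moves the arm, as the interface text tells. Its arguments: {"type":"object","properties":{"travel":{"type":"array","items":{"type":"array","items":{"type":"number"}}},"spin":{"type":"array","items":{"type":"number"}},"hand":{"type":"array","items":{"type":"number"}},"squeeze":{"type":"number"}},"required":["travel","spin","hand"]}

```bash
mkdir -p pics; python3 - <<'E'
from plant import *
import cv2
for n in("side","top"):
    cv2.imwrite(f"pics/{n}0.png",snapshot(n)); print(n,camera_info(n))
print(sense())
E
```

```text
side {'fov_y': 50.00491585952465, 'cx': 317.64737302142294, 'cy': 199.53069448245395, 'rvec': array([ 2.02147447, -0.71164408,  0.41475844]), 'tvec': array([-0.40765346,  0.28711011,  0.84133723])}
top {'fov_y': 50.459361619567204, 'cx': 316.14393118902973, 'cy': 197.62355997309228, 'rvec': array([ 2.18183905, -2.17438619,  0.05606576]), 'tvec': array([0.03118114, 0.53631598, 1.29407574])}
{'clock': 0.1, 'joint_pos': array([-1.13160318,  0.33283845, -0.06471011,  1.46084483,  0.0215964 ,
        1.34988345, -0.08851764]), 'joint_velocities': array([-1.50942012e-03, -1.76235177e-03, -1.95712429e-04, -2.63912301e-03,
        1.22322155e-05,  1.12019120e-03,  2.70352418e-03]), 'tau': array([ 1.64486632e-03, -6.24544501e+01,  2.48768250e-02, -3.90712953e+01,
       -6.14753016e-02,  3.66175559e-02,  1.41936453e-04]), 'tcp_pos': array([0.27841263, 0.5594467 , 0.40402074]), 'orientation': array([ 2.28845445e-01,  9.73462559e-01, -6.27596863e-04, -1.22261145e-04]), 'ft_force': array([ 0.11126304, -0.52885747, -1.37037502]), 'ft_torque': array([-0.0058779 , -0.00666172,  0.00403626]), 'gripper_force': 0.0, 'opening': 0.08690342143229682}
```

View pics/side0.png

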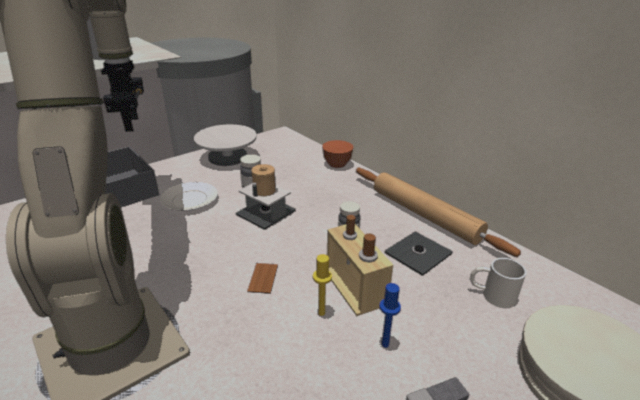

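View pics/top0.png

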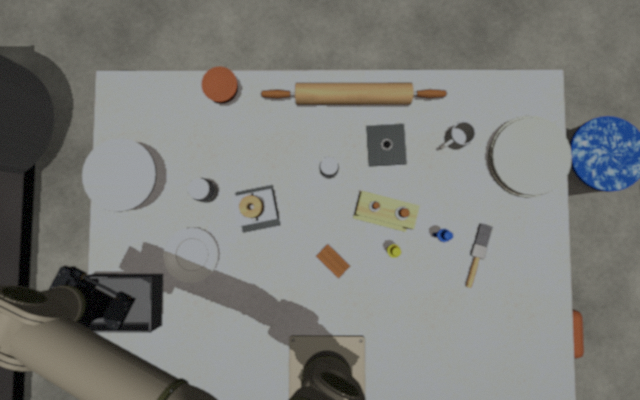

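The top view shows the robot at the bottom, with +y to the left.

- **Drift candidates:** the tools in the rack are at top (376,206) and (404,213). The look-alikes are yellow (394,251) and blue (444,236). The rack tool at (404,213), side (369,245), looks the thicker.
- **Stand candidates:** (258,208), with the drum on it and farthest left, and a bare plate at (386,145). I take the left one.

I'll check both choices in a crop.

```bash
cat > h.py <<'E'
import numpy as np, cv2
from plant import *
def cam(n):
    c=camera_info(n); f=200/np.tan(np.radians(c["fov_y"]/2))
    K=np.array([[f,0,c["cx"]],[0,f,c["cy"]],[0,0,1]])
    R=cv2.Rodrigues(c["rvec"])[0]; t=np.array(c["tvec"])
    return K,R,t
def onz(n,u,v,z):
    K,R,t=cam(n); d=R.T@np.linalg.solve(K,[u,v,1]); o=-R.T@t
    return o+d*(z-o[2])/d[2]
def proj(n,P):
    K,R,t=cam(n); p=K@(R@np.array(P)+t); return p[:2]/p[2]
def tri(us,ut):
    A=[];b=[]
    for n,p in(("side",us),("top",ut)):
        K,R,t=cam(n); d=R.T@np.linalg.solve(K,[*p,1]); d/=np.linalg.norm(d); M=np.eye(3)-np.outer(d,d)
        A.append(M); b.append(M@(-R.T@t))
    return np.linalg.lstsq(np.vstack(A),np.hstack(b),rcond=None)[0]
E
python3 - <<'E'
from h import *
s=cv2.imread("pics/side0.png");t=cv2.imread("pics/top0.png")
r=lambda a,k:cv2.resize(a,None,fx=k,fy=k,interpolation=cv2.INTER_CUBIC)
a=r(t[180:240,225:295],5); b=r(t[180:240,345:425],5)   # 350x300, 400x300
c=r(s[150:230,225:305],3.75); d=r(s[200:310,310:410],2.7272)
d=d[:300]; 
W=np.zeros((600,760,3),np.uint8)
W[:300,:350]=a; W[:300,355:755]=b; W[300:,:300]=c[:300]; W[300:,355:355+d.shape[1]]=d
cv2.imwrite("pics/crop.png",W)
for z,p in((.168,(404,213)),(.168,(376,206)),(.145,(251,207)),(.0,(387,145))): print(p,onz("top",*p,z))
E
```

```text
(404, 213) [ 0.48463384 -0.20908486  0.168     ]
(376, 206) [ 0.50347882 -0.13309912  0.168     ]
(251, 207) [0.5007086 0.2129944 0.145    ]
(387, 145) [ 0.70454299 -0.18957183  0.        ]
```

View pics/crop.png

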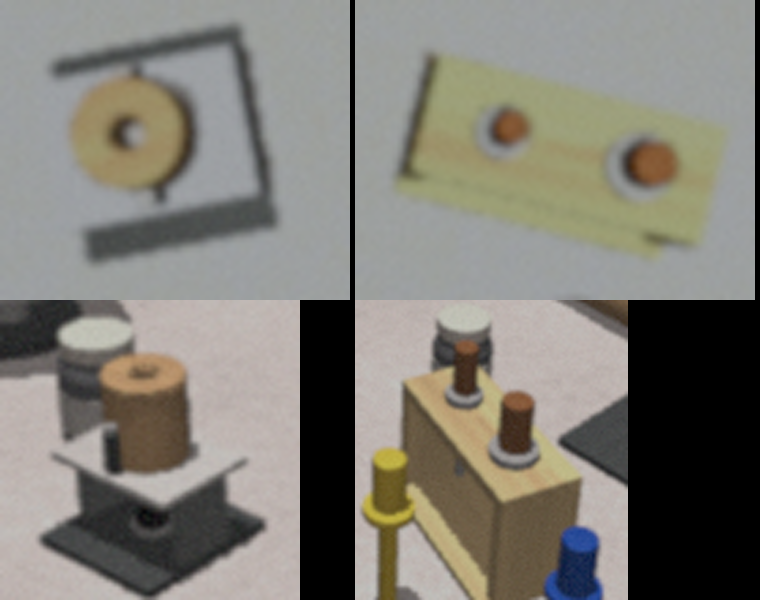

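The crop confirms both choices. The thick rack tool is at top (405,212), with its brown handle and a larger collar than the tool at (377,206). The roller drum is at top (251,206), with its bore visible. Next I'll measure with masks in both views.

```bash
cat > m.py <<'E'
from h import *
def blob(img,box,lo,hi,k=8):
    u0,v0,u1,v1=box; c=cv2.resize(img[v0:v1,u0:u1],None,fx=k,fy=k,interpolation=cv2.INTER_CUBIC)
    m=cv2.inRange(cv2.cvtColor(c,cv2.COLOR_BGR2HSV),lo,hi)
    cs,_=cv2.findContours(m,cv2.RETR_EXTERNAL,cv2.CHAIN_APPROX_NONE)
    cs=max(cs,key=cv2.contourArea); cs=cv2.convexHull(cs); M=cv2.moments(cs)
    f=lambda x,o:(x+.5)/k-.5+o
    r=cv2.minAreaRect(cs)
    return np.array([f(M['m10']/M['m00'],u0),f(M['m01']/M['m00'],v0)]),np.round(np.array(r[1])/k,1)
E
python3 - <<'E'
from m import *
s=cv2.imread("pics/side0.png");t=cv2.imread("pics/top0.png")
hs=cv2.cvtColor(s,cv2.COLOR_BGR2HSV);ht=cv2.cvtColor(t,cv2.COLOR_BGR2HSV)
for n,h,p in(("drift s",hs,(369,247)),("collar s",hs,(361,254)),("rack s",hs,(352,245)),("tam s",hs,(350,227)),("drum s",hs,(264,188)),("drum s top",hs,(257,172)),("bridge s",hs,(285,191)),("drift t",ht,(405,212)),("rack t",ht,(390,215)),("drum t",ht,(245,207)),("bridge t",ht,(268,208))): print(n,h[p[1],p[0]])
lo,hi=(0,120,30),(14,255,255)
dt=blob(t,(394,202,416,224),lo,hi);ds=blob(s,(358,232,380,262),lo,hi)
tt=blob(t,(366,196,388,216),lo,hi);ts=blob(s,(340,214,358,240),lo,hi)
print(dt,ds,tri(ds[0],dt[0]));print(tt,ts,tri(ts[0],tt[0]))
print(onz("top",*dt[0],.1455),onz("top",*tt[0],.1455))
for lo in((8,60,40),(8,80,40)):
    rt=blob(t,(232,190,270,226),lo,(25,255,255));rs=blob(s,(248,160,280,200),lo,(25,255,255))
    print(rt,rs,tri(rs[0],rt[0]),onz("top",*rt[0],.11))
# bore dark centroid
c=cv2.resize(t[198:216,242:260],None,fx=8,fy=8,interpolation=cv2.INTER_CUBIC)
print(cv2.cvtColor(t,cv2.COLOR_BGR2GRAY)[198:216,242:260])
E
```

```text
drift s [ 11 128  68]
collar s [ 12   8 151]
rack s [ 19  90 190]
tam s [ 10 128  68]
drum s [ 16 109  98]
drum s top [ 15 103 185]
bridge s [ 17  12 194]
drift t [ 14 148 134]
rack t [ 29  72 156]
drum t [ 23  86 146]
bridge t [102   8 163]
(array([403.72569121, 212.36632429]), array([7.1, 8.6])) (array([368.74743286, 244.38284169]), array([10.3, 21.3])) [ 0.48722244 -0.21263241  0.14577388]
(array([375.40284917, 205.06849669]), array([5.2, 5.4])) (array([350.24416445, 223.83079176]), array([ 8.1, 18.6])) [ 0.50732657 -0.13426607  0.14670511]
[ 0.48713734 -0.21259724  0.1455    ] [ 0.50718103 -0.13423551  0.1455    ]
(array([251.01378977, 206.21956065]), array([23.5, 22.1])) (array([263.44009898, 178.94741914]), array([32. , 23.2])) [0.50502719 0.21863903 0.11022811] [0.50457314 0.21898469 0.11      ]
(array([251.23917528, 206.18992941]), array([22.6, 21. ])) (array([263.44559958, 178.97743973]), array([31.3, 22.4])) [0.50493469 0.21807248 0.11040396] [0.50466065 0.21833484 0.11      ]
[[145 138 138 136 139 139 139 140 139 140 138 142 140 138 135 121 106  95]
 [143 137 137 138 138 1
[... 552 characters left out ...]
142 142 143 141 142 139]
 [141 143 143 134 109  76  54  68 109 140 151 148 144 143 141 142 140 138]
 [143 143 145 136 117  92  70  66  95 127 141 145 142 140 140 140 142 137]
 [146 145 144 142 131 116  98  86  94 115 132 137 138 139 140 140 138 134]
 [146 146 144 145 141 135 125 119 120 126 133 137 137 138 140 139 139 131]
 [144 144 144 144 142 140 136 134 135 134 136 140 139 139 140 141 140 125]
 [143 142 142 143 138 136 139 137 140 140 140 141 140 140 140 140 132 110]
 [143 140 139 140 139 140 140 140 139 140 139 143 142 144 142 135 118  88]
 [147 140 139 141 140 140 141 140 142 142 143 143 143 139 137 120  96  70]
 [149 142 138 139 139 141 142 142 141 142 142 142 138 130 116  95  73  74]]
```

Call:
arm_command(
  travel=[
    [-0.23,-0.155,0],
    [-0.23,-0.155,0],
    [-0.23,-0.155,0],
    [-0.23,-0.155,0],
    [-0.23,-0.155,0],
    [-0.23,-0.155,0],
    [-0.23,-0.155,0],
    [-0.23,-0.155,0],
    [-0.23,-0.155,0],
    [-0.23,-0.155,0],
  ],
  spin=[0,0,0,0,0,0,0,0,0,0],
  hand=[0,0,0,0,0,0,0,0,0,0],
)

```text
clock: 1.35
tcp_pos: [0.4842, 0.1963, 0.4045]
orientation: [0.229, 0.973, -0.0, -0.0]
ft_force: [0.7, 0.4, -0.5]
opening: 0.0866
gripper_force: 0.0
```

Call:
arm_command(
  travel=[
    [0,0,0],
    [0,0,0],
    [0,0,0],
    [0,0,0],
    [0,0,0],
    [0,0,0],
    [0,0,0],
    [0,0,0],
    [0,0,0],
    [0,0,0],
  ],
  spin=[0.108,0.108,0.108,0.108,0.108,0.108,0.108,0.108,0,0],
  hand=[0,0,0,0,0,0,0,0,0,0],
)

```text
clock: 2.6
tcp_pos: [0.4837, 0.1977, 0.4046]
orientation: [0.788, 0.616, -0.0, -0.0]
ft_force: [-0.7, -0.6, 0.1]
opening: 0.087
gripper_force: 0.0
```

Call:
arm_command(
  travel=[
    [-0.265,0.068,0],
    [-0.265,0.068,0],
    [-0.265,0.068,0],
    [-0.265,0.068,0],
    [-0.265,0.068,0],
    [-0.265,0.068,0],
    [-0.265,0.068,0],
    [-0.265,0.068,0],
    [-0.265,0.068,0],
    [-0.265,0.068,0],
  ],
  spin=[0,0,0,0,0,0,0,0,0,0],
  hand=[0,0,0,0,0,0,0,0,0,0],
)

```text
clock: 3.85
tcp_pos: [0.4848, -0.214, 0.4048]
orientation: [0.788, 0.615, 0.0, 0.0]
ft_force: [0.4, 0.9, -0.8]
opening: 0.0869
gripper_force: 0.0
```

```bash
python3 - <<'E'
from h import *
t=snapshot("top");s=snapshot("side");x=sense();print(x["tcp_pos"],x["orientation"])
k=lambda a:cv2.resize(a,None,fx=4,fy=4,interpolation=cv2.INTER_CUBIC)
cv2.imwrite("pics/s1.png",k(s[160:300,300:440]))
E
```

```text
[ 0.48380011 -0.21706528  0.40486138] [ 7.90202778e-01  6.12844689e-01 -6.30196715e-04  7.47716902e-04]
```

View pics/s1.png

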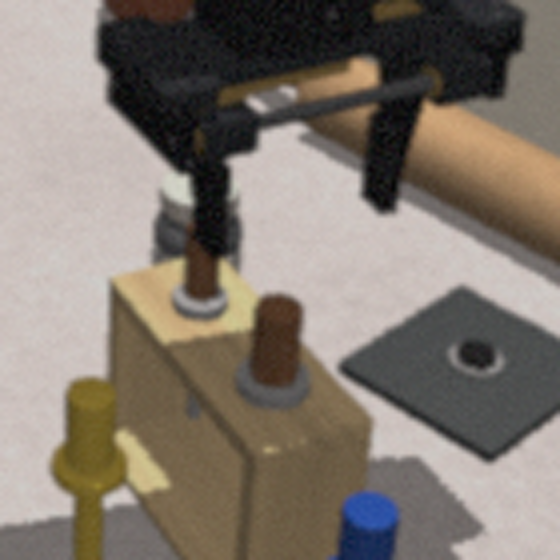

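The gripper hangs over the thick tool, with its fingers straddling it across the rack and clear of the tamper. I'll correct 5 mm, go down and grip.

Call:
arm_command(
  travel=[
    [0.035,0.015,0],
    [0,0,0.08],
    [0,0,0.08],
    [0,0,0.08],
    [0,0,0.08],
    [0,0,0.08],
    [0,0,0.08],
    [0,0,0.08],
    [0,0,0.06],
    [0,0,0],
  ],
  spin=[0,0,0,0,0,0,0,0,0,0],
  hand=[0,0,0,0,0,0,0,0,0,0],
)

```text
clock: 5.2
tcp_pos: [0.4883, -0.2081, 0.3111]
orientation: [0.789, 0.614, -0.0, -0.0]
ft_force: [-0.3, -1.8, -0.2]
opening: 0.0872
gripper_force: 0.0
```

Call:
arm_command(
  travel=[
    [0,0,0],
    [0,0,0],
    [0,0,0],
    [0,0,0],
    [0,0,0],
    [0,0,0],
    [0,0,0],
    [0,0,0],
    [0,0,0],
    [0,0,0],
  ],
  spin=[0,0,0,0,0,0,0,0,0,0],
  hand=[60,100,140,180,220,255,255,255,255,255],
  squeeze=45,
)

```text
clock: 6.45
tcp_pos: [0.4884, -0.2081, 0.3117]
orientation: [0.789, 0.614, 0.0, -0.0]
ft_force: [-2.0, 0.4, 1.9]
opening: 0.0251
gripper_force: 45.0
```

Call:
arm_command(
  travel=[
    [0,0,-0.05],
    [0,0,-0.15],
    [0,0,-0.15],
    [0,0,-0.15],
    [0,0,-0.15],
    [0,0,-0.15],
    [0,0,-0.15],
    [0,0,-0.15],
    [0,0,0],
    [0,0,0],
  ],
  spin=[0,0,0,0,0,0,0,0,0,0],
  hand=[255,255,255,255,255,255,255,255,255,255],
  squeeze=45,
)

```text
clock: 7.7
tcp_pos: [0.4883, -0.208, 0.4758]
orientation: [0.789, 0.614, -0.0, -0.0]
ft_force: [0.7, -0.0, -2.0]
opening: 0.0253
gripper_force: 45.0
```

Call:
arm_command(
  travel=[
    [0.16,-0.034,0],
    [0.3,-0.063,0],
    [0.35,-0.074,0],
    [0.35,-0.074,0],
    [0.35,-0.074,0],
    [0.35,-0.074,0],
    [0.35,-0.074,0],
    [0.3,-0.063,0],
    [0.2,-0.042,0],
    [0.1,-0.019,0],
  ],
  spin=[0,0,0,0,0,0,0,0,0,0],
  hand=[255,255,255,255,255,255,255,255,255,255],
)

```text
clock: 8.95
tcp_pos: [0.5057, 0.2239, 0.4753]
orientation: [0.789, 0.615, -0.001, -0.0]
ft_force: [0.1, 0.3, -3.3]
opening: 0.0251
gripper_force: 45.0
```

Call:
arm_command(
  travel=[
    [0,0,0],
    [0,0,0],
    [0,0,0],
    [0,0,0],
    [0,0,0],
    [0,0,0],
    [0,0,0],
    [0,0,0],
    [0,0,0],
    [0,0,0],
  ],
  spin=[0,0,0,0,0,0,0,0,0,0],
  hand=[255,255,255,255,255,255,255,255,255,255],
)

```text
clock: 10.2
tcp_pos: [0.506, 0.2222, 0.4768]
orientation: [0.789, 0.614, 0.0, -0.0]
ft_force: [-0.7, 0.2, -1.9]
opening: 0.0251
gripper_force: 45.0
```

```bash
python3 - <<'E'
from h import *
t=snapshot("top");s=snapshot("side");x=sense();print(x["tcp_pos"],x["orientation"],x["ft_force"],x["opening"])
cv2.imwrite("pics/side2.png",s);cv2.imwrite("pics/top2.png",t)
k=lambda a:cv2.resize(a,None,fx=5,fy=5,interpolation=cv2.INTER_CUBIC)
W=np.hstack([k(s[100:220,220:300]),k(t[146:266,216:290])])
cv2.imwrite("pics/c2.png",W)
E
```

```text
[0.50605352 0.22220799 0.476754  ] [ 7.89177157e-01  6.14165624e-01  4.71833208e-05 -1.22239245e-05] [ 0.06299042  0.65877522 -2.78624226] 0.02500108742701428
```

View pics/c2.png

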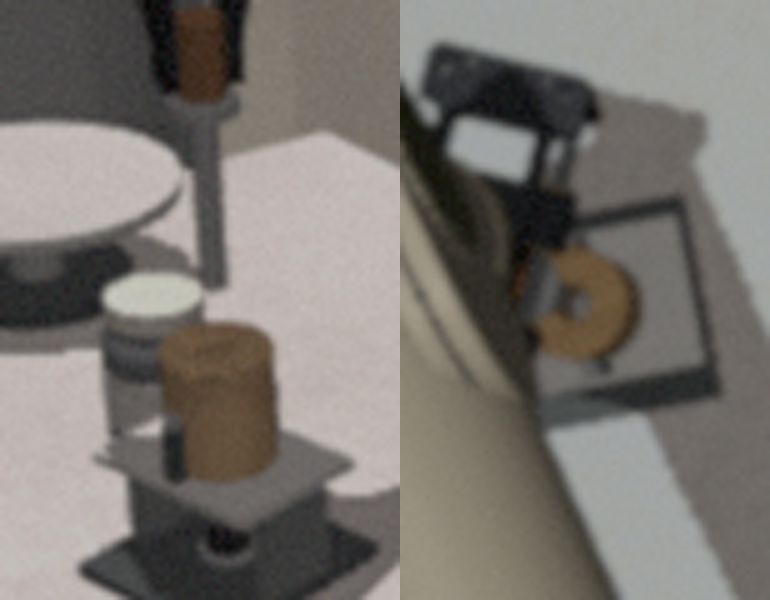

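The side view shows the drift hanging upright, its tip near pixel (262,157) above the drum. The top view has it mostly hidden by the gripper. I'll fit the rod's axis in the side view.

```bash
python3 - <<'E'
from h import *
s=cv2.imread("pics/side2.png")
g=cv2.cvtColor(s,cv2.COLOR_BGR2GRAY).astype(int)
for v in range(118,162,3): print(v,g[v,252:272])
x,y,zt=.505,.218,.1801
for z in(zt,zt+.02,zt+.08,zt+.1): print(z,proj("side",(x,y,z)),proj("side",(x+.005,y,z)),proj("side",(x,y+.005,z)),proj("top",(x,y,z)))
print(proj("side",(.5048,.2183,.145)),proj("top",(.5048,.2183,.145)))
E
```

```text
118 [ 38  31  45  46  49  48  49  52  44  51  55  47  52  73  89 103 120 126
 125 126]
121 [ 58  64  74  80  79  80  79  80  80  81  81  79  84  77  76  80 108 119
 122 123]
124 [ 61  61  60  63  72  71  71  74  79  83  78  83  95 106 115 121 121 126
 126 124]
127 [ 59  56  57  59  60  56  68  74  78  80  74  85 115 125 125 125 124 121
 123 125]
130 [184 171 134  85  64  57  65  72  77  77  73  85 114 126 133 141 145 154
 165 171]
133 [185 190 185 171 128  95  75  73  74  79  75  91 141 175 182 180 184 181
 182 182]
136 [187 188 180 166 163 168 139  90  75  77  77  90 130 172 187 184 184 185
 182 182]
139 [172 147 112 122 167 178 139  93  81  75  74  85 130 174 184 186 188 185
 181 183]
142 [ 92 131 166 185 188 182 154 105  77  75  79  79 113 169 191 185 185 185
 185 186]
145 [188 183 184 183 180 183 172 119  79  78  79  75 106 165 182 188 184 185
 185 186]
148 [131 160 173 175 183 186 177 127  85  80  76  71 100 163 185 188 188 186
 187 186]
151 [100 102  95  99 101 129 159 133  91  77  81  74  91 143 176 182 186 185
 183 186]
154 [142 139 138 127 120 109 101  90  76  77  81  74  86 126 170 186 186 188
 187 187]
157 [195 193 194 193 192 195 190 178 130 100  96 102 115 147 173 186 184 184
 182 181]
160 [193 194 193 192 193 190 176 147 135 171 185 186 189 185 186 185 184 185
 181 186]
0.1801 [261.93615724 156.42826014] [263.4881818  155.94200454] [260.93718234 155.8036655 ] [246.98576732 204.81280702]
0.2001 [261.51316372 149.69696595] [263.08004459 149.22215959] [260.50647413 149.08596169] [245.63975426 204.42486014]
0.2601 [260.19747993 128.75987312] [261.81067867 128.32246727] [259.16693363 128.19331063] [241.30142024 203.17446875]
0.2801 [259.74262809 121.52160253] [261.37187786 121.09775625] [258.70388314 120.97116812] [239.74572941 202.7260887 ]
[262.54013628 167.93861039] [249.13077325 205.53320065]
```

Call:
arm_command(
  travel=[
    [0.005,0,0.05],
    [0,0,0.06],
    [0,0,0.06],
    [0,0,0.05],
    [0,0,0],
    [0,0,0.006],
    [0,0,0.006],
    [0,0,0.006],
    [0,0,0.006],
    [0,0,0],
  ],
  spin=[0,0,0,0,0,0,0,0,0,0],
  hand=[255,255,255,255,255,255,255,255,255,255],
)

```text
clock: 11.55
tcp_pos: [0.5062, 0.2229, 0.4401]
orientation: [0.789, 0.614, -0.0, -0.0]
ft_force: [-0.7, -1.2, -2.6]
opening: 0.0251
gripper_force: 45.0
```

Call:
arm_command(
  travel=[
    [0,0,0.006],
    [0,0,0.006],
    [0,0,0.006],
    [0,0,0.006],
    [0,0,0.006],
    [0,0,0.006],
    [0,0,0.006],
    [0,0,0],
    [0,0,0],
    [0,0,0],
  ],
  spin=[0,0,0,0,0,0,0,0,0,0],
  hand=[255,255,255,255,255,255,255,255,255,255],
)

```text
clock: 12.8
tcp_pos: [0.5062, 0.2229, 0.4337]
orientation: [0.789, 0.614, -0.0, -0.0]
ft_force: [-0.4, -2.1, -2.9]
opening: 0.025
gripper_force: 45.0
```

Call:
arm_command(
  travel=[
    [0,0,0.022],
    [0,0,0.022],
    [0,0,0.022],
    [0,0,0.022],
    [0,0,0.022],
    [0,0,0.022],
    [0,0,0.022],
    [0,0,0.022],
    [0,0,0],
    [0,0,0],
  ],
  spin=[0,0,0,0,0,0,0,0,0,0],
  hand=[255,255,255,255,255,255,255,255,255,255],
)

```text
clock: 14.05
tcp_pos: [0.5062, 0.2229, 0.4073]
orientation: [0.789, 0.614, -0.0, -0.0]
ft_force: [-0.8, -1.5, -2.4]
opening: 0.0251
gripper_force: 45.0
```

Call:
arm_command(
  travel=[
    [0,0,0.018],
    [0,0,0.018],
    [0,0,0.018],
    [0,0,0.018],
    [0,0,0.018],
    [0,0,0.012],
    [0,0,0.012],
    [0,0,0.012],
    [0,0,0.012],
    [0,0,0],
  ],
  spin=[0,0,0,0,0,0,0,0,0,0],
  hand=[255,255,255,255,255,255,255,255,255,255],
)

```text
clock: 15.3
tcp_pos: [0.5064, 0.2228, 0.3877]
orientation: [0.789, 0.614, 0.001, 0.0]
ft_force: [-4.1, -3.8, 7.0]
opening: 0.025
gripper_force: 45.0
```

Call:
arm_command(
  travel=[
    [0,0,0.01],
    [0,0,0.01],
    [0,0,0.01],
    [0,0,0.01],
    [0,0,0.01],
    [0,0,0.01],
    [0,0,0.01],
    [0,0,0.01],
    [0,0,0.01],
    [0,0,0],
  ],
  spin=[0,0,0,0,0,0,0,0,0,0],
  hand=[255,255,255,255,255,255,255,255,255,255],
)

```text
clock: 16.55
tcp_pos: [0.5064, 0.2227, 0.3743]
orientation: [0.789, 0.614, 0.001, 0.0]
ft_force: [-4.4, -3.6, 7.7]
opening: 0.0254
gripper_force: 45.0
```

Call:
arm_command(
  travel=[
    [-0.004,-0.003,0],
    [0,0,0.008],
    [0,0,0.008],
    [0,0,0.008],
    [0,0,0.008],
    [0,0,0.004],
    [0,0,0.004],
    [0,0,0.004],
    [0,0,0],
    [0,0,0],
  ],
  spin=[0,0,0,0,0,0,0,0,0,0],
  hand=[255,255,255,255,255,255,255,255,255,255],
)

```text
clock: 17.8
tcp_pos: [0.506, 0.2225, 0.3679]
orientation: [0.789, 0.614, 0.001, 0.0]
ft_force: [-2.9, -2.6, 7.8]
opening: 0.0249
gripper_force: 45.0
```

Call:
arm_command(
  travel=[
    [0,0,0.003],
    [0,0,0.003],
    [0,0,0.003],
    [0,0,0],
    [0,0,0],
    [0,0,0],
    [0,0,0],
    [0,0,0],
    [0,0,0],
    [0,0,0],
  ],
  spin=[0,0,0,0,0,0,0,0,0,0],
  hand=[255,255,255,255,255,255,255,255,255,255],
)

```text
clock: 19.05
tcp_pos: [0.506, 0.2225, 0.3666]
orientation: [0.789, 0.614, 0.001, 0.0]
ft_force: [-3.4, -3.2, 8.6]
opening: 0.0248
gripper_force: 45.0
```

Call:
arm_command(
  travel=[
    [0,0,0.003],
    [0,0,0.003],
    [0,0,0.003],
    [0,0,0],
    [0,0,0],
    [0,0,0],
    [0,0,0],
    [0,0,0],
    [0,0,0],
    [0,0,0],
  ],
  spin=[0,0,0,0,0,0,0,0,0,0],
  hand=[255,255,255,255,255,255,255,255,255,255],
)

```text
clock: 20.3
tcp_pos: [0.506, 0.2224, 0.3653]
orientation: [0.789, 0.614, 0.001, 0.0]
ft_force: [-4.3, -3.9, 7.5]
opening: 0.0253
gripper_force: 45.0
```

Call:
arm_command(
  travel=[
    [0,0,0.003],
    [0,0,0.003],
    [0,0,0.003],
    [0,0,0],
    [0,0,0],
    [0,0,0],
    [0,0,0],
    [0,0,0],
    [0,0,0],
    [0,0,0],
  ],
  spin=[0,0,0,0,0,0,0,0,0,0],
  hand=[255,255,255,255,255,255,255,255,255,255],
)

```text
clock: 21.55
tcp_pos: [0.506, 0.2224, 0.3639]
orientation: [0.789, 0.614, 0.001, 0.0]
ft_force: [-4.4, -3.9, 7.6]
opening: 0.0251
gripper_force: 45.0
```

Call:
arm_command(
  travel=[
    [-0.003,-0.003,0],
    [0,0,0.003],
    [0,0,0.003],
    [0,0,0.003],
    [0,0,0],
    [0,0,0],
    [0,0,0],
    [0,0,0],
    [0,0,0],
    [0,0,0],
  ],
  spin=[0,0,0,0,0,0,0,0,0,0],
  hand=[255,255,255,255,255,255,255,255,255,255],
)

```text
clock: 22.8
tcp_pos: [0.5055, 0.2223, 0.3625]
orientation: [0.789, 0.614, 0.001, 0.0]
ft_force: [-1.7, -2.3, 6.7]
opening: 0.025
gripper_force: 45.0
```

Call:
arm_command(
  travel=[
    [0,0,0.003],
    [0,0,0.003],
    [0,0,0.003],
    [0,0,0],
    [0,0,0],
    [0,0,0],
    [0,0,0],
    [0,0,0],
    [0,0,0],
    [0,0,0],
  ],
  spin=[0,0,0,0,0,0,0,0,0,0],
  hand=[255,255,255,255,255,255,255,255,255,255],
)

```text
clock: 24.05
tcp_pos: [0.5056, 0.2223, 0.3612]
orientation: [0.789, 0.614, 0.001, 0.0]
ft_force: [-1.9, -3.0, 6.4]
opening: 0.0249
gripper_force: 45.0
```

Call:
arm_command(
  travel=[
    [0,0,0.003],
    [0,0,0.003],
    [0,0,0.003],
    [0,0,0],
    [0,0,0],
    [0,0,0],
    [0,0,0],
    [0,0,0],
    [0,0,0],
    [0,0,0],
  ],
  spin=[0,0,0,0,0,0,0,0,0,0],
  hand=[255,255,255,255,255,255,255,255,255,255],
)

```text
clock: 25.3
tcp_pos: [0.5056, 0.2223, 0.3598]
orientation: [0.789, 0.614, 0.001, 0.0]
ft_force: [-2.7, -1.6, 7.3]
opening: 0.025
gripper_force: 45.0
```

Call:
arm_command(
  travel=[
    [0,0,0.003],
    [0,0,0.003],
    [0,0,0.003],
    [0,0,0],
    [0,0,0],
    [0,0,0],
    [0,0,0],
    [0,0,0],
    [0,0,0],
    [0,0,0],
  ],
  spin=[0,0,0,0,0,0,0,0,0,0],
  hand=[255,255,255,255,255,255,255,255,255,255],
)

```text
clock: 26.55
tcp_pos: [0.5056, 0.2223, 0.3589]
orientation: [0.789, 0.614, 0.002, 0.0]
ft_force: [-3.4, -3.0, 9.6]
opening: 0.0247
gripper_force: 45.0
```

Call:
arm_command(
  travel=[
    [0,0,0.003],
    [0,0,0],
    [0,0,0],
    [0,0,0],
    [0,0,0],
    [0,0,0],
    [0,0,0],
    [0,0,0],
    [0,0,0],
    [0,0,0],
  ],
  spin=[0,0,0,0,0,0,0,0,0,0],
  hand=[255,255,255,255,255,255,255,255,255,255],
)

```text
clock: 27.8
tcp_pos: [0.5056, 0.2223, 0.3586]
orientation: [0.789, 0.614, 0.002, 0.0]
ft_force: [-3.9, -2.0, 11.3]
opening: 0.0252
gripper_force: 45.0
```

```bash
python3 - <<'E'
from plant import *
x=sense();print(x["tcp_pos"],x["ft_force"])
E
```

```text
[0.50560714 0.22228473 0.35863897] [-3.91834129 -2.02495291 11.25259951]
```

Call:
arm_command(
  travel=[
    [0,0,0.003],
    [0,0,0],
    [0,0,0],
    [0,0,0],
    [0,0,0],
    [0,0,0],
    [0,0,0],
    [0,0,0],
    [0,0,0],
    [0,0,0],
  ],
  spin=[0,0,0,0,0,0,0,0,0,0],
  hand=[255,255,255,255,255,255,255,255,255,255],
)

```text
clock: 29.05
tcp_pos: [0.5056, 0.2223, 0.3585]
orientation: [0.789, 0.614, 0.002, 0.0]
ft_force: [-4.3, -3.2, 14.2]
opening: 0.025
gripper_force: 45.0
```

The resistance rose by about 7 N over the last three small steps with almost no travel, so the stub is bedded at a lean of about 15 N. Now I'll lift out.

Call:
arm_command(
  travel=[
    [0,0,-0.03],
    [0,0,-0.06],
    [0,0,-0.1],
    [0,0,-0.1],
    [0,0,-0.1],
    [0,0,-0.1],
    [0,0,-0.1],
    [0,0,-0.1],
    [0,0,-0.1],
    [0,0,0],
  ],
  spin=[0,0,0,0,0,0,0,0,0,0],
  hand=[255,255,255,255,255,255,255,255,255,255],
)

```text
clock: 30.3
tcp_pos: [0.5053, 0.2221, 0.4761]
orientation: [0.789, 0.614, 0.001, 0.0]
ft_force: [0.6, -0.7, -2.5]
opening: 0.025
gripper_force: 45.0
```

```bash
python3 - <<'E'
from h import *
t=snapshot("top");s=snapshot("side");x=sense();print(x["tcp_pos"],x["orientation"],x["ft_force"],x["opening"])
g=cv2.cvtColor(s,cv2.COLOR_BGR2GRAY).astype(int)
for v in range(124,166,4): print(v,g[v,252:272])
E
```

```text
[0.5050708  0.22212318 0.47448363] [ 7.89188857e-01  6.14150566e-01 -1.63938011e-04 -5.14969900e-05] [-0.74771193 -0.90029882 -3.14221222] 0.024698765763457364
124 [ 56  60  66  70  70  75  74  78  81  77  80  79  87  91  98 113 122 125
 123 123]
128 [ 97  70  54  59  63  62  63  71  75  78  75  88 117 122 123 127 123 125
 123 127]
132 [185 190 182 148  92  58  60  74  77  76  73  99 154 174 179 182 184 184
 181 184]
136 [187 187 186 167 163 166 121  80  76  81  73  95 147 179 186 185 184 185
 184 186]
140 [139 103 104 145 179 179 139  89  74  77  76  85 133 174 184 187 183 188
 187 186]
144 [173 182 186 181 183 180 145 100  78  75  78  82 123 171 185 183 184 184
 188 184]
148 [136 160 174 176 180 184 175 120  81  79  80  79 113 166 186 188 191 187
 185 185]
152 [ 97  98 101  99  96 120 146 121  86  79  74  75  98 158 178 179 185 182
 188 185]
156 [191 194 196 192 189 182 176 135  92  78  77  80  92 143 171 185 184 185
 186 185]
160 [193 194 194 195 194 190 179 147 134 170 187 186 186 186 186 185 185 184
 184 180]
164 [101 100  98  99  92  88  84  79  89 119 125 130 128 127 129 140 150 155
 170 178]
```

Call:
arm_command(
  travel=[
    [-0.16,0.034,0],
    [-0.3,0.063,0],
    [-0.35,0.074,0],
    [-0.35,0.074,0],
    [-0.35,0.074,0],
    [-0.35,0.074,0],
    [-0.35,0.074,0],
    [-0.3,0.065,0],
    [-0.2,0.042,0],
    [-0.095,0.02,0],
  ],
  spin=[0,0,0,0,0,0,0,0,0,0],
  hand=[255,255,255,255,255,255,255,255,255,255],
)

```text
clock: 31.65
tcp_pos: [0.4869, -0.21, 0.4744]
orientation: [0.79, 0.613, -0.0, -0.0]
ft_force: [-0.4, 0.5, -3.7]
opening: 0.025
gripper_force: 45.0
```

Call:
arm_command(
  travel=[
    [0,0,0.06],
    [0,0,0.06],
    [0,0,0.06],
    [0,0,0.06],
    [0,0,0.04],
    [0,0,0.02],
    [0,0,0],
    [0,0,0],
    [0,0,0],
    [0,0,0],
  ],
  spin=[0,0,0,0,0,0,0,0,0,0],
  hand=[255,255,255,255,255,255,255,255,255,255],
)

```text
clock: 32.9
tcp_pos: [0.4881, -0.2076, 0.4299]
orientation: [0.789, 0.614, 0.0, 0.0]
ft_force: [-0.5, 1.1, -2.4]
opening: 0.0249
gripper_force: 45.0
```

```bash
python3 - <<'E'
from h import *
t=snapshot("top");s=snapshot("side");x=sense();print(x["tcp_pos"],x["orientation"],x["ft_force"],x["opening"])
k=lambda a:cv2.resize(a,None,fx=5,fy=5,interpolation=cv2.INTER_CUBIC)
cv2.imwrite("pics/c3.png",np.hstack([k(s[170:290,320:400]),k(t[160:280,360:430])]))
for z in(.1325,.115): print(proj("side",(.4872,-.2126,z)),proj("top",(.4872,-.2126,z)))
E
```

```text
[ 0.4881385  -0.20761659  0.4298269 ] [7.89186803e-01 6.14153225e-01 7.75543136e-05 1.33255191e-05] [ 0.10606501 -0.79395322 -2.791226  ] 0.02530373151750488
[368.21183058 249.46848608] [402.85260122 212.50154754]
[367.62175515 256.05297467] [401.70585292 212.7086043 ]
```

View pics/c3.png

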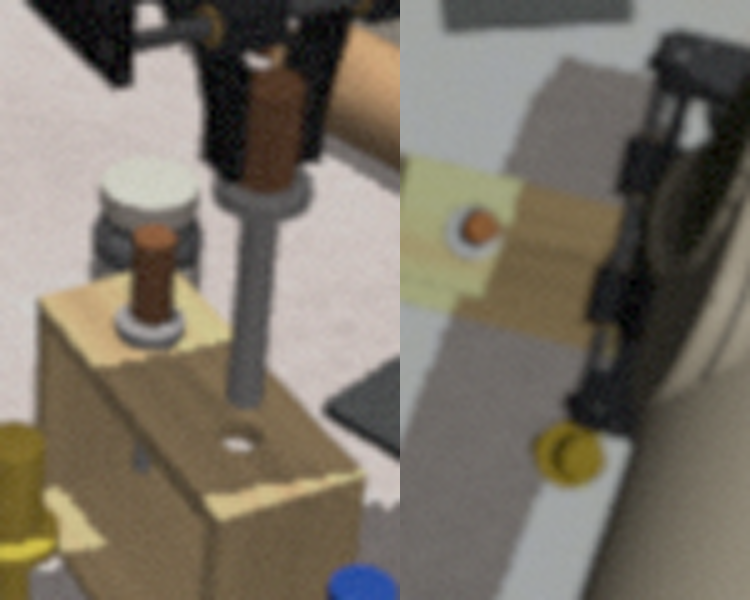

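The side crop shows the drift's tip at about (368.8,249) just above the empty hole at (368.1,257). The tamper is undisturbed. I'll work out the difference in metres.

```bash
python3 - <<'E'
from h import *
print(onz("side",368.1,257.1,.115),onz("side",368.75,248.9,.1331),onz("side",368.75,249.7,.1331))
t=cv2.imread("pics/side0.png")
E
```

```text
[ 0.4855102  -0.21572394  0.115     ] [ 0.4888724 -0.2124504  0.1331   ] [ 0.48694444 -0.21438215  0.1331    ]
```

Call:
arm_command(
  travel=[
    [-0.007,0,0],
    [0,0,0.04],
    [0,0,0.04],
    [0,0,0.03],
    [0,0,0.008],
    [0,0,0.008],
    [0,0,0.008],
    [0,0,0.008],
    [0,0,0],
    [0,0,0],
  ],
  spin=[0,0,0,0,0,0,0,0,0,0],
  hand=[255,255,255,255,255,255,255,255,255,255],
)

```text
clock: 34.25
tcp_pos: [0.4879, -0.2086, 0.4085]
orientation: [0.789, 0.614, 0.0, 0.0]
ft_force: [-0.3, -0.7, -2.9]
opening: 0.0249
gripper_force: 45.0
```

Call:
arm_command(
  travel=[
    [0,0,0.01],
    [0,0,0.01],
    [0,0,0.02],
    [0,0,0.03],
    [0,0,0.03],
    [0,0,0.03],
    [0,0,0.03],
    [0,0,0.03],
    [0,0,0],
    [0,0,0],
  ],
  spin=[0,0,0,0,0,0,0,0,0,0],
  hand=[255,255,255,255,255,255,255,255,255,255],
)

```text
clock: 35.5
tcp_pos: [0.4879, -0.2086, 0.3801]
orientation: [0.789, 0.614, 0.0, 0.0]
ft_force: [-0.0, 0.4, -1.6]
opening: 0.0255
gripper_force: 45.0
```

Call:
arm_command(
  travel=[
    [0,0,0.06],
    [0,0,0.06],
    [0,0,0.06],
    [0,0,0.06],
    [0,0,0.06],
    [0,0,0.06],
    [0,0,0.04],
    [0,0,0.02],
    [0,0,0.02],
    [0,0,0],
  ],
  spin=[0,0,0,0,0,0,0,0,0,0],
  hand=[255,255,255,255,255,255,255,255,255,255],
)

```text
clock: 36.75
tcp_pos: [0.4879, -0.2086, 0.3139]
orientation: [0.789, 0.614, 0.0, -0.0]
ft_force: [-0.4, -0.1, -2.8]
opening: 0.025
gripper_force: 45.0
```

Call:
arm_command(
  travel=[
    [0,0,0.004],
    [0,0,0.004],
    [0,0,0],
    [0,0,0],
    [0,0,0],
    [0,0,0],
    [0,0,0],
    [0,0,0],
    [0,0,0],
    [0,0,0],
  ],
  spin=[0,0,0,0,0,0,0,0,0,0],
  hand=[255,255,255,255,255,255,255,255,255,255],
)

```text
clock: 38.0
tcp_pos: [0.4879, -0.2086, 0.3128]
orientation: [0.789, 0.614, 0.0, 0.0]
ft_force: [0.0, 0.5, -3.1]
opening: 0.0248
gripper_force: 45.0
```

Down another 1 mm, then open and retreat upward.

Call:
arm_command(
  travel=[
    [0,0,0.004],
    [0,0,0.003],
    [0,0,0],
    [0,0,0],
    [0,0,0],
    [0,0,0],
    [0,0,0],
    [0,0,0],
    [0,0,0],
    [0,0,0],
  ],
  spin=[0,0,0,0,0,0,0,0,0,0],
  hand=[255,255,255,255,225,200,150,100,50,0],
)

```text
clock: 39.25
tcp_pos: [0.4879, -0.2086, 0.3118]
orientation: [0.789, 0.614, 0.0, 0.0]
ft_force: [0.2, -0.2, -0.2]
opening: 0.0569
gripper_force: 0.0
```

Call:
arm_command(
  travel=[
    [0,0,0],
    [0,0,0],
    [0,0,0],
    [0,0,-0.08],
    [0,0,-0.15],
    [0,0,-0.15],
    [0,0,-0.15],
    [0,0,-0.15],
    [0,0,0],
    [0,0,0],
  ],
  spin=[0,0,0,0,0,0,0,0,0,0],
  hand=[0,0,0,0,0,0,0,0,0,0],
)

```text
clock: 40.5
tcp_pos: [0.4877, -0.2086, 0.4134]
orientation: [0.789, 0.614, -0.0, -0.0]
ft_force: [-0.7, 0.4, -0.4]
opening: 0.0869
gripper_force: 0.0
```

```bash
python3 - <<'E'
from m import *
s=snapshot("side");x=sense();print(x["clock"],x["tcp_pos"],x["opening"])
k=lambda a:cv2.resize(a,None,fx=5,fy=5,interpolation=cv2.INTER_CUBIC)
cv2.imwrite("pics/c4.png",np.hstack([k(s[190:310,320:400]),k(s[130:250,225:300])]))
d=blob(s,(358,232,380,262),(0,120,30),(14,255,255));print(d,"was 368.75,244.38")
E
```

```text
40.55 [ 0.48767472 -0.20850341  0.4130614 ] 0.08702898850068036
(array([368.95255409, 245.02022491]), array([10.5, 20.9])) was 368.75,244.38
```

View pics/c4.png

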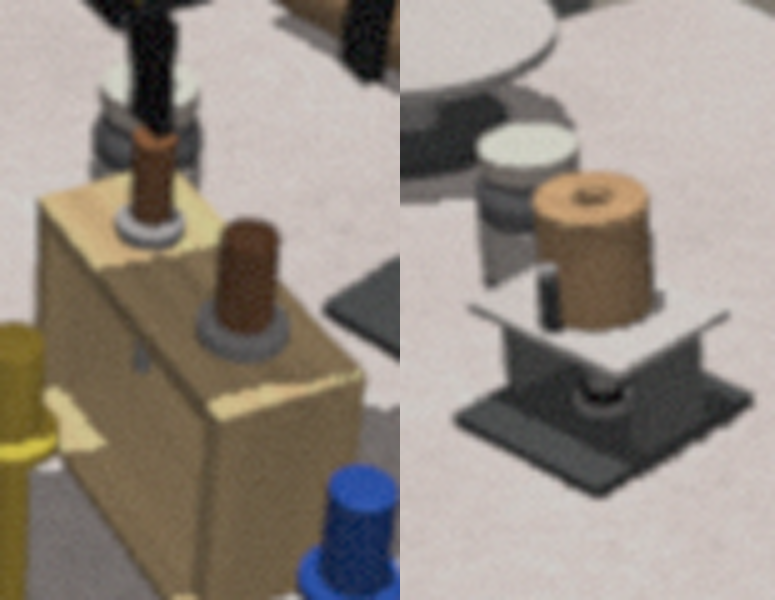

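The drift hangs upright by its collar in its hole, with its handle at (369,245). The tamper and jars are untouched, and the stub sits on the stop under the bridge. Handing in.

```bash
python3 -c "
from plant import *
print(job.finish_job())"
```

```text
the job is handed in; nothing more can be done
None
```

I drove the stub down onto the sprung stop with a lean of about 15 N, hung the drift back in its rack hole, and handed the job in at about 41 s; no verdict came back.

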